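Assemble a small test-sieve stack on the sieve shaker

ROBOT

A 6-joint arm with a two-finger parallel gripper is mounted at the origin on a cart in front of the work surface, level with it; the furniture and walls round the work are solid. World frame = base frame: x ahead of the robot, y to its left, z up, the work surface at z = 0. Lengths are in m, angles in rad, forces in N, time in s.
With the tool pointing down it reaches from about 0.375 to 0.975 m from the base axis. Payload 3.8 kg.
Tool frame: the origin (TCP) lies midway between the tips of the shut fingers; the grasp point (between the pads) lies 19 mm behind it; z points along the fingers, y is the line along which they close (so a half turn about z gives the same grasp; the last joint's range is limited). The gripper opens to 85 mm and grips with 20 to 120 N. Pads are 22 mm wide; open, the fingers measure 114 mm over their backs; the gripper's body (76 mm by 85 mm) begins 54 mm behind the grasp point. The pads swing forward as they close: fully open they stand 13 mm farther back than shut.
Start: joints at [1.121, 0.264, 1.604, -0, 1.274, -0.037], TCP at [0.271, 0.618, 0.231] pointing down, gripper open.
Joint ranges: [-2.63, 2.63], [-0.94, 2.18], [0.31, 2.57], [-1.31, 4.45], [0, 2.66], [-2.55, 2.55]. Speed limits (rad/s): [2.57, 2.57, 3.14, 3.14, 3.14, 3.14].

INTERFACE

Orientations are given as a rotation vector (axis times angle).
In Python, from workcell import status, read_camera, workorder, masks_of gives the robot as it stands.
- The arm moves only by the tool drive_tool, never from a script. Its argument "rows" is a list of rows, each a list of 7 numbers: the turn, a rotation vector about the tool's x, y, z in degrees, then the shift along the tool's x, y, z in m, then the opening, from 0 (shut) to 1 (fully open). In form: [[ax, ay, az, tx, ty, tz, claw], ...]. A call has 1 to 8 rows; each row shifts and turns the commanded pose from where the row before left it, along the tool's axes as they then stand; what a row does not reach is not made up. A row lasts 1/12 s, in which the tool goes at most 41.7 mm and 7.16 degrees, less where a joint would pass 70% of its speed; a pose out of reach is approached as far as the arm can. A call is refused whole if a number of a shift passes 0.0417 or a number of a turn 7.16, either way. A call with a gripper value outside its range is refused whole. The fingers move at their own pace and stop on an object; "force" is the grip in N (left out, the last holds). Time passes only in rows, so rows that do not move let the fingers close. It gives the time, the measured TCP pose, the force, the opening and the grip force at its end, in the units of the state.
- status.read_state(): the state, without advancing time (a new reading comes with each control period).
- read_camera(name): name is "side" or "top" or "wrist"; returns a dict with "color" (400x640x3 uint8, red, green, blue), "intrinsics" (3x3 intrinsics, pixels), "world_from_camera" (4x4, takes a point from camera to world coordinates); the wrist camera has in their place "mount" (4x4, takes a point from camera to tool coordinates, whose origin is the TCP and whose axes are the flange's). Camera axes: x right, y up, looking along -z (the intrinsics and any distortion apply to the point x, -y, -z); pixel columns grow to the right and rows downward; lengths in m; the calibration is good to about 2 mm. A picture is of the moment at which its call begins: read the wrist's pose just before it. There is no depth.
- workorder.finish_job(): hands the job in; it is judged then, once.
Trained networks look in a picture, given as the dict that the camera call returned (one of the last four; its "shot" number tells which), for a name from the list of things; names that differ only in an ending like _2 or _b are one class to them, and where a whole thing is asked for, a point or a joint stands for the part that bears it (a point fixed in the world has none). Each returns a list of dicts, best first, with "score" (0 to 1); they miss things now and then, are a little off and sometimes report something else, mostly with a low value. They report only what shows in the picture. A call takes as long as a camera call. They do not tell look-alikes from the thing itself.
- masks_of(picture, name): "mask" (400x640 bool, what is visible of it) and "bbox" ([left, top, right, bottom] in pixels, round what is visible of it).
The state is a dict: "time": time; "q": joint angles; "joint_vel": joint speeds; "joint_torque": joint torques, N m; "tool_pos": TCP position; "tcp_rot": TCP orientation; "wrist_force": force on the tool from outside, world axes, zero at the start; "torque": the same for the moment, N m; "width": opening from 0.0 (shut) to 1.0 (fully open); "grip_force": force on a finger pad.
Only numpy, scipy, OpenCV 4.12 (cv2) and the standard library are available. Lean on these libraries where they do the work, as an engineer would, in place of code of your own. Each camera call takes 0.05 s, during which the arm holds its last target. There are 200 camera calls.

TASK

Build up the test-sieve stack on the shaker for a residue test, one piece at a time from the bottom up: the plain receiver pan down into the shaker's seating ring, then the shallow fine-mesh sieve, then the deep coarse-mesh sieve, and the lid on top. Each piece must nest fully home, level, in the one below it. Leave the two cups and the brass weight standing where they are.

Things in the scene. Friction and masses are not known exactly. Their poses are not given: they have to be found in the camera images.
- shaker_seat (a point): Centre of the black floor inside the seating ring of the sieve shaker, 56 mm above the worktop; z up. The shaker is fixed: a round grey body 150 mm across with a black front panel and a 104 mm aluminium plate on top, which carries the ring (78 mm outside, 66 mm inside, 5 mm high). The pan stands in the ring with 2 mm to spare all round.
- pan: Receiver pan, steel: a plain open cup 62 mm outside, 56 mm inside, 28 mm high, its smooth closed bottom 2 mm thick (no mesh, no skirt), the lowest 4 mm tapering in to 57 mm. Origin at the centre of its underside, z up; yaw does not matter. 0.13 kg. Grasp it across the outside, fingertips 7 mm or more above its foot so that they clear the ring.
- fine_sieve: Shallow sieve, steel, closed by a dense dark wire cloth 10 mm above its foot. Frame 62 mm outside, 56 inside, 30 mm high in all; the lowest 8 mm are a skirt 52.4 mm wide, tapering to 48, that drops into the piece below until the shoulder rests on its rim. Origin: centre of the skirt's foot, z up; home, 20 mm above the pan's origin. Yaw is free. 0.12 kg. Grasp above the shoulder.
- coarse_sieve: Deep sieve, steel, with an open see-through grid of wires 8 mm apart, 10 mm above its foot. Frame 62 mm outside, 56 inside, 44 mm high in all; lowest 8 mm the same tapered skirt (52.4 mm) as the fine sieve. Origin: centre of the skirt's foot, z up; home, 22 mm above the fine sieve's origin. Yaw is free. 0.15 kg. Grasp above the shoulder.
- lid: Lid, steel, right way up: a disc 62 mm wide, 8 to 12 mm above its foot, over a plug skirt 8 mm deep, 52.4 mm wide, tapering to 48; in the middle an upright black knob 22 mm in diameter, from 17 to 36 mm above the foot. Origin: centre of the skirt's foot, z up; home, 36 mm above the coarse sieve's origin. Yaw is free. 0.11 kg. Grasp the knob.
- cup_grey: Bystander: an open grey plastic weighing cup with orange-brown inside, 76 mm across and 75 mm high; origin at the centre of its underside. Leave it.
- cup_lidded: Bystander: a weighing cup with a white lid on, 74 mm across and 77 mm high; origin at the centre of its underside. Leave it.
- brass_weight: Bystander: a small brass knob weight, 26 mm across and 36 mm high; origin at the centre of its underside. Leave it.
- cone_tin: Bystander, fixed: a shut red tin box, 112 mm (its x) by 152 mm (its y) and 48 mm high; origin at the centre of its underside. It and the shaker may stand either way about, left and right.
Mind the look-alikes: they are no part of the job. What is shaped like the pan but turquoise is not meant.

How it is judged:
On the way, in this order (a step that is already met when the one before it is completed fails the run):
1. the receiver pan sits down in the shaker's seating ring, let go (horizontal distance between pan and shaker_seat below 0.005 m and z of pan in the frame of shaker_seat between -0.003 and 0.003 m and angle between pan's own z axis and vertical below 0.06 rad and contact force between the fingers and pan below 0.2 N), for 0.2 s.
2. the fine sieve is nested fully home in the pan, let go (horizontal distance between fine_sieve and pan below 0.005 m and z of fine_sieve in the frame of pan between 0.017 and 0.023 m and angle between fine_sieve's own z axis and vertical below 0.06 rad and contact force between the fingers and fine_sieve below 0.2 N), for 0.2 s.
3. the coarse sieve is nested fully home in the fine sieve, let go (horizontal distance between coarse_sieve and fine_sieve below 0.005 m and z of coarse_sieve in the frame of fine_sieve between 0.019 and 0.025 m and angle between coarse_sieve's own z axis and vertical below 0.06 rad and contact force between the fingers and coarse_sieve below 0.2 N), for 0.2 s.
4. the lid is seated fully home on the coarse sieve, let go (horizontal distance between lid and coarse_sieve below 0.005 m and z of lid in the frame of coarse_sieve between 0.033 and 0.039 m and angle between lid's own z axis and vertical below 0.06 rad and contact force between the fingers and lid below 0.2 N), for 0.2 s.
At the end, for the whole second after the job is handed in: Pan in the shaker's ring, fine sieve home in the pan, coarse sieve in the fine sieve, lid on the coarse sieve: each within 5 mm of the centre of what it sits in and within 3 mm of its seated height, upright within 0.06 rad, released and at rest (horizontal distance between pan and shaker_seat below 0.005 m and z of pan in the frame of shaker_seat between -0.003 and 0.003 m and angle between each of pan, fine_sieve, coarse_sieve, lid's own z axis and vertical below 0.06 rad and horizontal distance between fine_sieve and pan below 0.005 m and z of fine_sieve in the frame of pan between 0.017 and 0.023 m and horizontal distance between coarse_sieve and fine_sieve below 0.005 m and z of coarse_sieve in the frame of fine_sieve between 0.019 and 0.025 m and horizontal distance between lid and coarse_sieve below 0.005 m and z of lid in the frame of coarse_sieve between 0.033 and 0.039 m and linear speed of each of pan, fine_sieve, coarse_sieve, lid below 0.02 m/s); the robot touches nothing.
It fails at once if a bystander (either cup or the brass weight) is shifted more than 30 mm or tipped over (distance of any of cup_grey, cup_lidded, brass_weight from where it was at the start of the episode above 0.03 m or angle between any of cup_grey, cup_lidded, brass_weight's own z axis and vertical above 0.5 rad).
It also fails if it takes over 112 s, if anything falls off the work surface, if the arm or the gripper's body presses on something with over 40 N, if the wrist force passes 120 N, or if a joint passes its speed limit or range.

## Working session

There is one attempt and no reset: what is moved stays moved. The work goes in short steps, Python scripts to look and compute and a tool call to move; the robot and the scene stay as the last step left them, time stands still between calls to the robot, and variables do not carry over. Pictures are saved under pics/ and viewed, at most 14 in all, crops included, and the job is handed in when it is done.

Besides the shell and the picture viewer there is one more tool, called as name(argument=value, ...) on one line, values as JSON. drive_tool: Moves the arm, as the interface text tells. Its arguments: {"type":"object","properties":{"rows":{"type":"array"},"force":{"type":"number"}},"required":["rows"]}

```bash
mkdir -p pics; ls; cat > h.py <<'E'
import numpy as np, cv2
from scipy.spatial.transform import Rotation as R
from workcell import status, read_camera, workorder, masks_of
def save(p,n): cv2.imwrite('pics/'+n+'.png',p['color'][:,:,::-1])
def wfc(p,st=None):
    if 'world_from_camera' in p: return np.array(p['world_from_camera'])
    T=np.eye(4);T[:3,:3]=R.from_rotvec(st['tcp_rot']).as_matrix();T[:3,3]=st['tool_pos']
    return T@np.array(p['mount'])
def ray(p,uv,z,st=None):
    T=wfc(p,st);K=np.array(p['intrinsics']);d=np.linalg.solve(K,[uv[0],uv[1],1.]);d=T[:3,:3]@(d*[1,-1,-1])
    o=T[:3,3];return o+d*(z-o[2])/d[2]
def proj(p,X,st=None):
    T=wfc(p,st);c=T[:3,:3].T@(np.array(X)-T[:3,3]);u=np.array(p['intrinsics'])@(c*[1,-1,-1]);return u[:2]/u[2]
E
python3 - <<'E'
from h import *
for c in ['top','side']:
    p=read_camera(c);save(p,c+'0')
    print(c,[k for k in p],np.round(p['intrinsics'],1).tolist(),np.round(p['world_from_camera'],3).tolist())
    for n in ['shaker_seat','pan','fine_sieve','coarse_sieve','lid','cup_grey','cup_lidded','brass_weight','cone_tin']:
        for m in masks_of(p,n)[:3]:
            b=m['bbox'];print(n,round(m['score'],2),b)
E
```

```text
pics
top ['color', 'intrinsics', 'world_from_camera', 'shot'] [[458.3, 0.0, 326.9], [0.0, 458.3, 196.4], [0.0, 0.0, 1.0]] [[0.027, 0.995, -0.094, 0.379], [-0.999, 0.025, -0.019, -0.029], [-0.017, 0.095, 0.995, 1.166], [0.0, 0.0, 0.0, 1.0]]
shaker_seat 0.65 [385.0, 112.3, 443.8, 177.7]
pan 0.92 [451.4, 212.2, 482.1, 236.0]
pan 0.72 [326.8, 243.9, 351.5, 264.7]
fine_sieve 0.57 [298.5, 141.8, 324.1, 171.0]
coarse_sieve 0.96 [399.2, 220.0, 425.3, 244.3]
coarse_sieve 0.55 [342.0, 199.1, 373.7, 227.0]
lid 0.98 [175.4, 207.2, 199.5, 226.7]
cup_grey 0.94 [219.0, 203.2, 252.7, 234.8]
cup_grey 0.15 [452.7, 212.8, 481.2, 235.8]
cup_lidded 0.64 [343.5, 197.0, 370.2, 227.8]
brass_weight 0.45 [293.9, 212.0, 305.9, 222.4]
cone_tin 0.62 [189.9, 121.4, 258.0, 176.7]
side ['color', 'intrinsics', 'world_from_camera', 'shot'] [[367.3, 0.0, 316.6], [0.0, 367.3, 195.5], [0.0, 0.0, 1.0]] [[0.961, 0.135, -0.243, 0.213], [-0.277, 0.408, -0.87, -1.021], [-0.019, 0.903, 0.429, 0.564], [0.0, 0.0, 0.0, 1.0]]
shaker_seat 0.86 [356.8, 214.1, 415.4, 253.9]
pan 0.84 [317.7, 268.5, 350.2, 293.1]
pan 0.74 [263.4, 211.7, 281.7, 228.1]
fine_sieve 0.76 [334.4, 188.4, 349.2, 204.3]
fine_sieve 0.22 [317.2, 270.4, 348.7, 292.7]
coarse_sieve 0.77 [297.1, 231.2, 319.8, 260.1]
coarse_sieve 0.18 [298.2, 200.4, 320.1, 228.0]
cup_grey 0.74 [270.9, 167.2, 290.7, 192.6]
cup_lidded 0.9 [297.6, 201.1, 318.6, 227.3]
cup_lidded 0.28 [302.0, 164.3, 344.6, 192.2]
cone_tin 0.98 [303.1, 159.2, 346.0, 189.8]
```

```bash
python3 - <<'E'
import cv2
a=cv2.imread('pics/top0.png');c=a[90:290,150:510]
cv2.imwrite('pics/topc.png',cv2.resize(c,None,fx=2.2,fy=2.2,interpolation=cv2.INTER_CUBIC))
a=cv2.imread('pics/side0.png');c=a[140:310,220:460]
cv2.imwrite('pics/sidec.png',cv2.resize(c,None,fx=3.3,fy=3.3,interpolation=cv2.INTER_CUBIC))
E
```

```text
(no output)
```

View pics/topc.png

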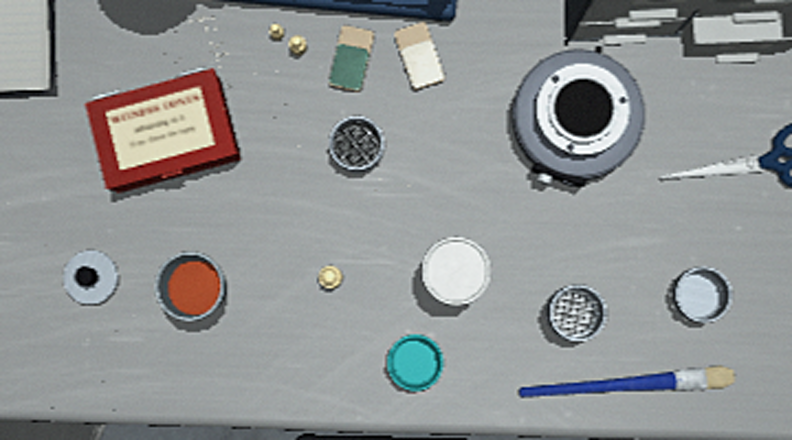

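View pics/sidec.png

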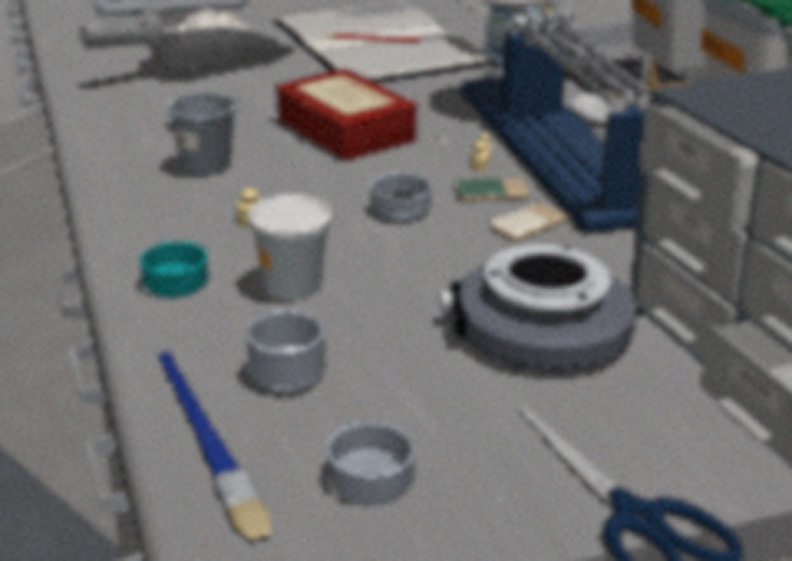

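Top view: the steel pan is at (467,224). The turquoise look-alike at (338,254) is not meant. The fine sieve, with its dense dark cloth, is at (311,156), and the coarse sieve, with its open grid, is at (412,232). The lid is at (188,216), the shaker ring's black floor at about (414,139), the grey cup at (236,219), the lidded cup at (357,213) and the brass weight at (300,217). The side view agrees.

```bash
cat >> h.py <<'E'
from scipy.optimize import least_squares
GEO={'pan':[(0,.0285),(.004,.031),(.028,.031)],'fine_sieve':[(0,.024),(.008,.0262),(.008,.031),(.030,.031)],
'coarse_sieve':[(0,.024),(.008,.0262),(.008,.031),(.044,.031)],'lid':[(0,.024),(.008,.031),(.012,.031),(.017,.011),(.036,.011)],
'cup_grey':[(0,.03),(.075,.038)],'cup_lidded':[(0,.03),(.077,.037)],'brass_weight':[(0,.013),(.036,.008)]}
def cyl(n,x,y,z0=0):
    a=np.linspace(0,2*np.pi,40)
    return np.array([[x+r*np.cos(t),y+r*np.sin(t),z0+z] for z,r in GEO[n] for t in a])
def bbmodel(p,n,x,y,z0=0,st=None):
    q=np.array([proj(p,X,st) for X in cyl(n,x,y,z0)]);return np.r_[q.min(0),q.max(0)]
def fit(p,n,bb,st=None,z0=0):
    g=ray(p,((bb[0]+bb[2])/2,(bb[1]+bb[3])/2),z0+.02,st)[:2]
    s=least_squares(lambda v:bbmodel(p,n,v[0],v[1],z0,st)-bb,g,loss='soft_l1');return s.x,s.fun
E
python3 - <<'E'
from h import *
for c in ['top','side']:
    p=read_camera(c)
    for n in GEO:
        for m in masks_of(p,n)[:1]:
            x,f=fit(p,n,np.array(m['bbox']));print(c,n,round(m['score'],2),np.round(x,4),'r',round(float(np.hypot(*x)),3),np.round(f,1))
    # black seat floor
    b=(391,115,440,165) if c=='top' else (365,212,410,232)
    g=p['color'].max(2)<45; mk=np.zeros_like(g);mk[b[1]:b[3],b[0]:b[2]]=g[b[1]:b[3],b[0]:b[2]]
    k,l,s,ce=cv2.connectedComponentsWithStats(mk.astype(np.uint8));i=1+np.argmax(s[1:,4])
    print('seat',s[i],ce[i],ray(p,ce[i],.057))
E
```

```text
top pan 0.9 [ 0.4293 -0.3565] r 0.558 [ 1.4  0.1 -1.3 -0.1]
top fine_sieve 0.6 [0.5857 0.0316] r 0.587 [-0.4 -0.3  0.4  0.3]
top coarse_sieve 0.91 [ 0.4042 -0.2176] r 0.459 [-1.1 -1.8  1.   1.7]
top lid 0.85 [0.4195 0.3413] r 0.541 [ 1.3 -0.6 -1.3  0.6]
top cup_grey 0.96 [0.4227 0.2114] r 0.473 [-0.5 -2.1  0.5  2. ]
top cup_lidded 0.63 [ 0.4456 -0.0809] r 0.453 [-0.  -0.5  0.   0.5]
top brass_weight 0.58 [0.4342 0.0629] r 0.439 [-0.2 -1.3  0.2  1.3]
seat [403 126  25  26 521] [414.95393474 138.52015355] [ 0.63208219 -0.21968788  0.057     ]
side pan 0.91 [ 0.4284 -0.3685] r 0.565 [ 0.5 -0.4 -0.5  0.4]
side fine_sieve 0.82 [0.604 0.041] r 0.605 [-1.2 -0.   1.1 -0.1]
side coarse_sieve 0.71 [ 0.4092 -0.2227] r 0.466 [-1.   2.3  1.1 -1.7]
side lid 0.42 [0.4299 0.2489] r 0.497 [ 0.7  9.3 -0.7 -1.7]
side cup_grey 0.96 [0.427 0.217] r 0.479 [-0.7  3.   0.7 -1.7]
side cup_lidded 0.85 [ 0.4527 -0.0669] r 0.458 [-0.5  0.1  0.5 -0.1]
side brass_weight 0.39 [0.4481 0.0615] r 0.452 [-1.8 -4.9  1.7  1.8]
seat [376 218  21   8 130] [385.60769231 221.71538462] [ 0.63452339 -0.21621798  0.057     ]
```

```bash
cat >> h.py <<'E'
def delta(x,y,z,st=None):
    st=st or status.read_state();M=R.from_rotvec(st['tcp_rot']).as_matrix()
    return np.round(M.T@(np.array([x,y,z])-st['tool_pos']),4)
E
python3 - <<'E'
from h import *
s=status.read_state();print(s['time'],s['tool_pos'],R.from_rotvec(s['tcp_rot']).as_matrix().round(3).tolist())
p=read_camera('wrist');print(np.round(p['mount'],3).tolist(),np.round(p['intrinsics'],0).tolist())
print(delta(.45,.2,.231),delta(.429,-.36,.231),delta(.633,-.218,.25))
a=read_camera('side');print('cabinet corner',ray(a,(414,231),0),ray(a,(414,181),.1))
E
```

```text
1.8 [0.27081244 0.61830532 0.23130843] [[-0.916, 0.401, 0.0], [0.401, 0.916, 0.0], [-0.0, 0.0, -1.0]]
[[0.001, 0.951, 0.309, 0.079], [1.0, -0.0, -0.001, 0.001], [-0.0, 0.309, -0.951, -0.143], [0.0, 0.0, 0.0, 1.0]] [[275.0, 0.0, 318.0], [0.0, 275.0, 203.0], [0.0, 0.0, 1.0]]
[-3.320e-01 -3.112e-01  3.000e-04] [-5.374e-01 -8.326e-01  3.000e-04] [-0.6673 -0.6207 -0.0187]
cabinet corner [ 0.73672375 -0.20183095  0.        ] [ 0.79837294 -0.07433128  0.1       ]
```

drive_tool(rows=[[0, 0, 0, -0.0415, -0.0389, 0, 1], [0, 0, 0, -0.0415, -0.0389, 0, 1], [0, 0, 0, -0.0415, -0.0389, 0, 1], [0, 0, 0, -0.0415, -0.0389, 0, 1], [0, 0, 0, -0.0415, -0.0389, 0, 1], [0, 0, 0, -0.0415, -0.0389, 0, 1], [0, 0, 0, -0.0415, -0.0389, 0, 1], [0, 0, 0, -0.0415, -0.0389, 0, 1]])

```text
time: 2.57
tool_pos: [0.4025, 0.3101, 0.2316]
tcp_rot: [0.643, 3.074, 0.001]
wrist_force: [1.1, 0.2, -0.1]
width: 1.004
grip_force: 0.0
```

drive_tool(rows=[[0, 0, 7.16, 0, 0, 0, 1], [0, 0, 7.16, 0, 0, 0, 1], [0, 0, 7.16, 0, 0, 0, 1], [0, 0, 7.16, 0, 0, 0, 1], [0, 0, 7.16, 0, 0, 0, 1], [0, 0, 7.16, 0, 0, 0, 1], [0, 0, 7.16, 0, 0, 0, 1], [0, 0, 7.16, 0, 0, 0, 1]])

```text
time: 3.23
tool_pos: [0.4021, 0.3119, 0.2314]
tcp_rot: [2.046, 2.384, 0.0]
wrist_force: [-0.5, 0.3, 0.2]
width: 1.001
grip_force: 0.0
```

drive_tool(rows=[[0, 0, 7.16, 0, 0, 0, 1], [0, 0, 7.16, 0, 0, 0, 1], [0, 0, 7.16, 0, 0, 0, 1], [0, 0, 7.16, 0, 0, 0, 1], [0, 0, 0, 0, 0, 0, 1]])

```text
time: 3.65
tool_pos: [0.4021, 0.3119, 0.2314]
tcp_rot: [2.569, 1.808, 0.0]
wrist_force: [-0.3, 0.0, -0.7]
width: 1.0
grip_force: 0.0
```

```bash
python3 - <<'E'
from h import *
s=status.read_state();print(s['time'],s['tool_pos'],s['q'],R.from_rotvec(s['tcp_rot']).as_matrix().round(3).tolist())
print(delta(.5,-.18,.23),delta(.429,-.362,.2),delta(.633,-.218,.25))
E
```

```text
3.65 [0.40211592 0.31194407 0.23143882] [ 6.10844217e-01 -5.33155330e-02  1.95249806e+00 -1.18610336e-05
  1.24209693e+00  9.55484091e-01] [[0.338, 0.941, 0.0], [0.941, -0.338, 0.0], [0.0, 0.0, -1.0]]
[-0.4299  0.2583  0.0014] [-0.6252  0.253   0.0313] [-0.4208  0.3964 -0.0186]
```

drive_tool(rows=[[0, 0, 0, -0.0263, 0.0248, -0.0012, 1], [0, 0, 0, -0.0263, 0.0248, -0.0012, 1], [0, 0, 0, -0.0263, 0.0248, -0.0012, 1], [0, 0, 0, -0.0263, 0.0248, -0.0012, 1], [0, 0, 0, -0.0263, 0.0248, -0.0012, 1], [0, 0, 0, -0.0263, 0.0248, -0.0012, 1], [0, 0, 0, -0.0263, 0.0248, -0.0012, 1], [0, 0, 0, -0.0263, 0.0248, -0.0012, 1]])

```text
time: 4.32
tool_pos: [0.519, 0.0455, 0.2412]
tcp_rot: [2.563, 1.816, 0.001]
wrist_force: [0.5, 0.1, 0.6]
width: 0.998
grip_force: 0.0
```

drive_tool(rows=[[0, 0, 0, -0.0263, 0.0248, -0.0012, 1], [0, 0, 0, -0.0263, 0.0248, -0.0012, 1], [0, 0, 0, -0.0263, 0.0248, -0.0012, 1], [0, 0, 0, -0.0263, 0.0248, -0.0012, 1], [0, 0, 0, -0.0263, 0.0248, -0.0012, 1], [0, 0, 0, -0.0263, 0.0248, -0.0012, 1], [0, 0, 0, -0.0263, 0.0248, -0.0012, 1], [0, 0, 0, -0.0263, 0.0248, -0.0012, 1]])

```text
time: 4.98
tool_pos: [0.6355, -0.2193, 0.2505]
tcp_rot: [2.563, 1.816, 0.0]
wrist_force: [0.4, 1.0, 0.6]
width: 0.999
grip_force: 0.0
```

drive_tool(rows=[[0, 0, 0, 0, 0, 0, 1], [0, 0, 0, 0, 0, 0, 1]])

```text
time: 5.15
tool_pos: [0.6352, -0.2194, 0.2498]
tcp_rot: [-2.566, -1.811, 0.001]
wrist_force: [-0.4, 0.6, 0.4]
width: 1.003
grip_force: 0.0
```

```bash
cat >> h.py <<'E'
def seat(p,st):
    # black floor disc seen through the ring (z=.056); the near rim of the ring top (z=.061) may hide some: report contour and fit
    g=(p['color'].max(2)<50).astype(np.uint8)
    u=proj(p,[.633,-.218,.056],st);k,l,s,ce=cv2.connectedComponentsWithStats(g)
    i=min([j for j in range(1,k) if s[j,4]>300],key=lambda j:np.hypot(*(ce[j]-u)));return s[i],ce[i],u,(l==i).astype(np.uint8)
E
python3 - <<'E'
from h import *
s=status.read_state();print(s['time'],s['tool_pos'])
p=read_camera('wrist');save(p,'w1')
a,c,u,m=seat(p,s);print(a,c,u,ray(p,c,.056,s),ray(p,c,.061,s))
# mm extents of bbox of black region
for X in ([a[0],c[1]],[a[0]+a[2],c[1]],[c[0],a[1]],[c[0],a[1]+a[3]]): print(X,ray(p,X,.056,s),ray(p,X,.061,s))
E
```

```text
5.15 [ 0.63522992 -0.21939138  0.249818  ]
[   36   265   567   135 36971] [319.33913067 356.22606908] [316.19477298 180.59663386] [ 0.54275217 -0.48499274  0.056     ] [ 0.54452785 -0.47992971  0.061     ]
[np.int32(36), np.float64(356.2260690811717)] [ 0.12416102 -0.33660168  0.056     ] [ 0.13215659 -0.3337436   0.061     ]
[np.int32(603), np.float64(356.2260690811717)] [ 0.96159478 -0.63347295  0.056     ] [ 0.95714682 -0.62620363  0.061     ]
[np.float64(319.33913066998457), np.int32(265)] [ 0.59678305 -0.33221207  0.056     ] [ 0.59775587 -0.32941922  0.061     ]
[np.float64(319.33913066998457), np.int32(400)] [ 0.51146585 -0.57345965  0.056     ] [ 0.51370642 -0.56708208  0.061     ]
```

View pics/w1.png

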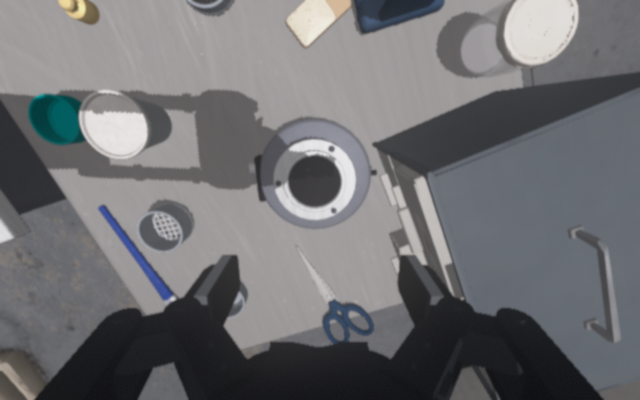

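The wrist view shows the black seat centred near (315,180) in its white ring. The pan is behind the left finger near (235,300), the coarse sieve is at (165,228), the scissors are near (335,310) and the cabinet stands to the right from x≈380.

```bash
cat > seat.py <<'E'
from h import *
def ringpts(x,y,z,r):
    a=np.linspace(0,2*np.pi,60,endpoint=False);return np.c_[x+r*np.cos(a),y+r*np.sin(a),0*a+z]
def seatfit(p,st,guess=(.633,-.218),dark=60):
    g=(p['color'].max(2)<dark).astype(np.uint8);u=proj(p,[*guess,.057],st)
    k,l,s,ce=cv2.connectedComponentsWithStats(g);i=l[int(u[1]),int(u[0])];c=ce[i]
    def model(v):
        f=np.zeros((1600,2560),np.uint8);h=f.copy()
        for im,z in((f,.056),(h,.061)):
            q=np.array([proj(p,X,st) for X in ringpts(v[0],v[1],z,.033)]);cv2.fillPoly(im,[np.round(q*4).astype(int)],1)
        b=np.argwhere(f&h);return b.mean(0)[::-1]/4,len(b)/16
    v=np.array(guess)
    for _ in range(4):
        m,A=model(v);v=v+(ray(p,c,.058,st)-ray(p,m,.058,st))[:2]
    return v,s[i],c,A
E
python3 - <<'E'
from seat import *
s=status.read_state();p=read_camera('wrist');print('wrist',seatfit(p,s))
for c in('top','side'):print(c,seatfit(read_camera(c),None,dark=50))
for n in('pan','coarse_sieve'):
    for m in masks_of(p,n)[:2]: print(n,m['score'],m['bbox'],fit(p,n,np.array(m['bbox']),s))
E
```

```text
wrist (array([ 0.64452233, -0.21146002]), array([     0,      0,    640,    400, 212267], dtype=int32), array([323.93740902, 173.14694701]), 2177.3125)
top (array([0.47619283, 0.01399454]), array([     0,      0,    640,    400, 244464], dtype=int32), array([317.94910907, 199.3880285 ]), 578.75)
side (array([ 0.63382739, -0.21730986]), array([375, 218,  22,   8, 138], dtype=int32), array([385.65942029, 221.62318841]), 189.5625)
pan 0.88 [225.7, 280.7, 248.4, 316.8] (array([ 0.45277189, -0.37266907]), array([-2.96999794, -1.84216085, 16.44070197,  3.82677932]))
pan 0.57 [28.1, 92.7, 86.7, 145.3] (array([ 0.34038321, -0.03623707]), array([-2.04246968,  0.76754446,  5.41155127, -0.7727006 ]))
coarse_sieve 0.86 [135.5, 205.5, 192.1, 255.2] (array([ 0.39955421, -0.21892523]), array([-0.12170714,  0.11822438,  0.13402446, -0.11183899]))
```

```bash
sed -i "s/k,l,s,ce=cv2.connectedComponentsWithStats(g);i=l\[int(u\[1\]),int(u\[0\])\];c=ce\[i\]/W=int(lim);yy,xx=int(u[1]),int(u[0]);M=np.zeros_like(g);M[max(yy-W,0):yy+W,xx-W:xx+W]=g[max(yy-W,0):yy+W,xx-W:xx+W];k,l,s,ce=cv2.connectedComponentsWithStats(M);i=min([j for j in range(1,k) if s[j,4]>60],key=lambda j:np.hypot(*(ce[j]-u)));c=ce[i]/;s/dark=60/dark=60,lim=35/" seat.py
python3 - <<'E'
from seat import *
s=status.read_state();p=read_camera('wrist');t=read_camera('top')
print(p['color'][180,280:350:5].max(1),t['color'][138,395:435:3].max(1))
for d in(60,80,110):
    for a in((p,s,35),(t,None,20)):
        try: print(d,seatfit(a[0],a[1],dark=d,lim=a[2]))
        except Exception as e: print(d,e)
E
```

```text
[128 129  97  59  59  60  62  63  63  64  64  64  73 226] [255 255  15  55 110 113 115 122  67  69  80  84  91  91]
60 (array([ 0.6321325 , -0.20095403]), array([292, 160,  41,  22, 586], dtype=int32), array([312.02901024, 169.71501706]), 2198.875)
60 (array([ 0.63161895, -0.18790073]), array([394, 118,  18,  40, 154], dtype=int32), array([402.03246753, 138.31818182]), 554.375)
80 (array([ 0.63040802, -0.21777805]), array([ 291,  159,   50,   49, 1945], dtype=int32), array([315.28020566, 182.7311054 ]), 2095.8125)
80 (array([ 0.62910959, -0.21638473]), array([394, 118,  40,  40, 539], dtype=int32), array([413.68089054, 139.62337662]), 555.4375)
110 (array([ 0.63045223, -0.2175835 ]), array([ 290,  157,   52,   52, 2097], dtype=int32), array([315.24082022, 182.59370529]), 2095.5)
110 (array([ 0.63287059, -0.22149462]), array([ 394,  118,   40,   40, 1099], dtype=int32), array([415.77434031, 138.16469518]), 555.25)
```

```bash
python3 - <<'E'
from h import *
s=status.read_state();print(s['time'],delta(.429,-.362,.12))
E
```

```text
5.55 [-0.2059 -0.1456  0.1308]
```

drive_tool(rows=[[0, 0, 0, -0.0257, -0.0182, 0.0163, 1], [0, 0, 0, -0.0257, -0.0182, 0.0163, 1], [0, 0, 0, -0.0257, -0.0182, 0.0163, 1], [0, 0, 0, -0.0257, -0.0182, 0.0163, 1], [0, 0, 0, -0.0257, -0.0182, 0.0163, 1], [0, 0, 0, -0.0257, -0.0182, 0.0163, 1], [0, 0, 0, -0.0257, -0.0182, 0.0163, 1], [0, 0, 0, -0.0257, -0.0182, 0.0163, 1]])

```text
time: 6.22
tool_pos: [0.4279, -0.3626, 0.1198]
tcp_rot: [2.565, 1.813, 0.0]
wrist_force: [0.1, -1.0, -0.3]
width: 1.001
grip_force: 0.0
```

drive_tool(rows=[[0, 0, 0, 0, 0, 0, 1], [0, 0, 0, 0, 0, 0, 1]])

```text
time: 6.38
tool_pos: [0.4271, -0.3621, 0.119]
tcp_rot: [-2.567, -1.807, 0.001]
wrist_force: [0.5, 0.2, 0.8]
width: 1.002
grip_force: 0.0
```

```bash
cat > look.py <<'E'
from h import *
import sys
n,z,name=sys.argv[1],float(sys.argv[2]),sys.argv[3]
s=status.read_state();p=read_camera('wrist');save(p,name);print(s['time'],s['tool_pos'])
for m in masks_of(p,n)[:3]:
    x,f=fit(p,n,np.array(m['bbox']),s,z);print(n,round(m['score'],2),m['bbox'],x.round(4),f.round(1),'delta',delta(x[0],x[1],s['tool_pos'][2],s))
E
python3 look.py pan 0 w2
```

```text
6.3833 [ 0.42714443 -0.36210494  0.11903495]
pan 0.58 [283.4, 164.3, 353.7, 239.4] [ 0.4282 -0.3598] [ 0.5  1.6 -0.5 -2.7] delta [0.0025 0.0002 0.    ]
```

View pics/w2.png

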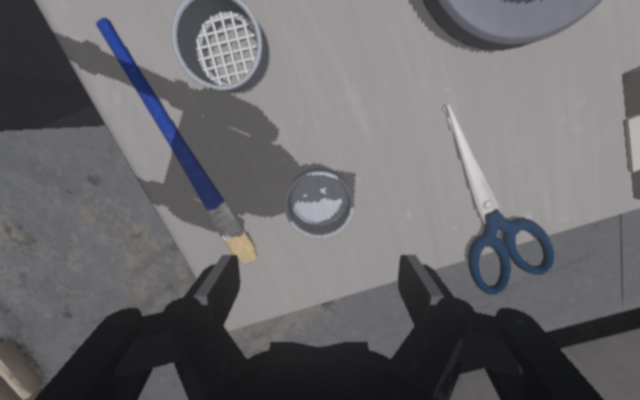

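The pan shows as a plain steel cup centred at (320,203), with its rim spanning 287–354. There is no mesh and it isn't turquoise, so it is the right piece. Brush and scissors are clear of the fingers.

drive_tool(rows=[[0, 0, 0, 0.0015, 0, 0.025, 1], [0, 0, 0, 0, 0, 0.025, 1], [0, 0, 0, 0, 0, 0.025, 1], [0, 0, 0, 0, 0, 0.02, 1], [0, 0, 0, 0, 0, 0.015, 1], [0, 0, 0, 0, 0, 0.006, 1], [0, 0, 0, 0, 0, 0, 1], [0, 0, 0, 0, 0, 0, 1]])

```text
time: 7.15
tool_pos: [0.4309, -0.3611, 0.005]
tcp_rot: [2.564, 1.813, 0.001]
wrist_force: [-0.3, 0.2, 0.1]
width: 1.0
grip_force: 0.0
```

drive_tool(rows=[[0, 0, 0, 0, 0, 0, 0], [0, 0, 0, 0, 0, 0, 0], [0, 0, 0, 0, 0, 0, 0], [0, 0, 0, 0, 0, 0, 0], [0, 0, 0, 0, 0, 0, 0], [0, 0, 0, 0, 0, 0, 0]], force=30)

```text
time: 7.65
tool_pos: [0.4305, -0.3618, 0.0062]
tcp_rot: [2.565, 1.81, 0.001]
wrist_force: [-1.4, 1.4, 5.3]
width: 0.724
grip_force: 32.1
```

```bash
python3 look.py pan 0 w3
```

```text
7.65 [ 0.43054326 -0.36179723  0.0061723 ]
pan 0.84 [256.1, 203.6, 379.2, 327.1] [ 0.431  -0.3603] [ 0.1  0.3 -0.1 -0.4] delta [ 0.0016 -0.0001 -0.    ]
```

View pics/w3.png

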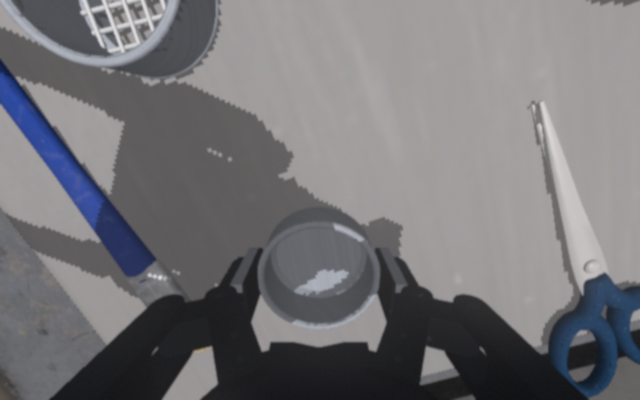

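The pan is held between the pads at (320,270), level, 1.6 mm off the tool centre along x. I'll lift it and carry it to the shaker.

drive_tool(rows=[[0, 0, 0, 0, 0, -0.02, 0], [0, 0, 0, 0, 0, -0.04, 0], [0, 0, 0, 0, 0, -0.04, 0], [0, 0, 0, 0.0106, 0.0074, -0.02, 0], [0, 0, 0, 0.0212, 0.0147, 0, 0], [0, 0, 0, 0.0212, 0.0147, 0, 0], [0, 0, 0, 0.0212, 0.0147, 0, 0], [0, 0, 0, 0.0212, 0.0147, 0, 0]])

```text
time: 8.42
tool_pos: [0.5249, -0.2929, 0.1254]
tcp_rot: [2.566, 1.81, 0.001]
wrist_force: [-0.5, -0.2, -0.9]
width: 0.719
grip_force: 33.9
```

drive_tool(rows=[[0, 0, 0, 0.0212, 0.0147, 0, 0], [0, 0, 0, 0.0212, 0.0147, 0, 0], [0, 0, 0, 0.0212, 0.0147, 0, 0], [0, 0, 0, 0.0212, 0.0147, 0, 0], [0, 0, 0, 0.0213, 0.0147, 0, 0], [0, 0, 0, 0, 0, 0, 0], [0, 0, 0, 0, 0, 0, 0]])

```text
time: 9.0
tool_pos: [0.6296, -0.2171, 0.1246]
tcp_rot: [2.564, 1.814, 0.001]
wrist_force: [-0.1, 0.9, -1.7]
width: 0.724
grip_force: 33.9
```

```bash
python3 - <<'E'
from h import *
for _ in range(1):
    s=status.read_state();print(s['time'],s['tool_pos'],s['grip_force'],s['width'],delta(.6305,-.2195,s['tool_pos'][2]))
p=read_camera('wrist')
z=s['tool_pos'][2]-.005
for m in masks_of(p,'pan')[:1]:
    x,f=fit(p,'pan',np.array(m['bbox']),s,z);print(x,f,m['bbox'],'to seat',delta(.6305-x[0]+s['tool_pos'][0],-.218-x[1]+s['tool_pos'][1],s['tool_pos'][2],s))
E
```

```text
9.0 [ 0.6296426  -0.21710074  0.12463608] 33.929796293377876 0.7241259808388734 [-0.002   0.0016  0.    ]
[ 0.63083671 -0.21583889] [-2.71099202  1.82229561  2.80718356 -1.4810052 ] [260.0, 202.7, 378.4, 329.8] to seat [-0.0021  0.0004  0.    ]
```

drive_tool(rows=[[0, 0, 0, -0.002, 0.001, 0.02, 0], [0, 0, 0, 0, 0, 0.02, 0], [0, 0, 0, 0, 0, 0.01, 0], [0, 0, 0, 0, 0, 0.004, 0], [0, 0, 0, 0, 0, 0.003, 0], [0, 0, 0, 0, 0, 0.003, 0], [0, 0, 0, 0, 0, 0, 0], [0, 0, 0, 0, 0, 0, 0]])

```text
time: 9.77
tool_pos: [0.6294, -0.2205, 0.065]
tcp_rot: [2.566, 1.811, 0.001]
wrist_force: [-0.3, 0.8, -1.6]
width: 0.72
grip_force: 33.9
```

drive_tool(rows=[[0, 0, 0, 0, 0, 0.0015, 0], [0, 0, 0, 0, 0, 0, 0], [0, 0, 0, 0, 0, 0, 0]])

```text
time: 10.02
tool_pos: [0.6293, -0.2203, 0.0632]
tcp_rot: [2.566, 1.811, 0.001]
wrist_force: [0.3, 0.0, -0.5]
width: 0.719
grip_force: 34.0
```

```bash
python3 - <<'E'
from h import *
s=status.read_state();print(s['time'],s['tool_pos'],s['wrist_force'],s['torque'])
p=read_camera('wrist');save(p,'w4')
E
```

```text
10.0167 [ 0.62934953 -0.2202881   0.06316102] [ 0.27806214  0.02343893 -0.46371196] [ 0.00868416 -0.06278412 -0.0154834 ]
```

View pics/w4.png

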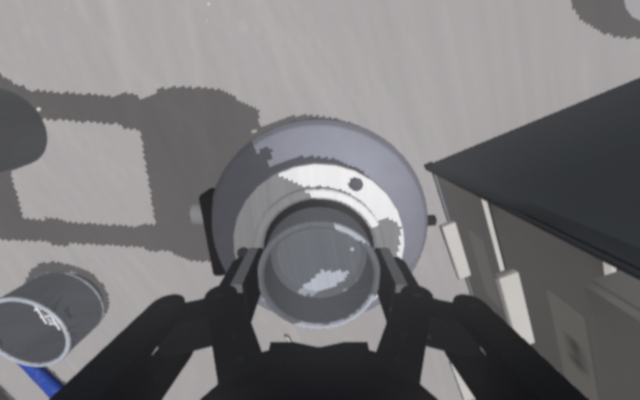

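The pan is over the ring, centred left and right, with a thin dark gap on the far side at row 215. It's still about 1–2 mm high, so I'll lower it to contact.

drive_tool(rows=[[0, 0, 0, 0, 0, 0.0015, 0], [0, 0, 0, 0, 0, 0, 0], [0, 0, 0, 0, 0, 0, 0]])

```text
time: 10.32
tool_pos: [0.6295, -0.2202, 0.0626]
tcp_rot: [2.566, 1.811, 0.001]
wrist_force: [-2.6, 1.9, 4.8]
width: 0.72
grip_force: 34.4
```

drive_tool(rows=[[0, 0, 0, 0, 0, 0.0012, 0], [0, 0, 0, 0, 0, 0, 0], [0, 0, 0, 0, 0, 0, 0]])

```text
time: 10.57
tool_pos: [0.6295, -0.2203, 0.0624]
tcp_rot: [2.566, 1.811, 0.001]
wrist_force: [-3.6, 2.1, 9.3]
width: 0.726
grip_force: 34.9
```

drive_tool(rows=[[0, 0, 0, 0, 0, 0, 0.9], [0, 0, 0, 0, 0, 0, 0.9], [0, 0, 0, 0, 0, 0, 0.9], [0, 0, 0, 0, 0, 0, 0.9], [0, 0, 0, 0, 0, -0.01, 0.9], [0, 0, 0, 0, 0, -0.02, 1], [0, 0, 0, 0, 0, -0.03, 1], [0, 0, 0, 0, 0, -0.03, 1]])

```text
time: 11.23
tool_pos: [0.6278, -0.2198, 0.1499]
tcp_rot: [-2.565, -1.81, 0.003]
wrist_force: [0.2, -0.5, 0.7]
width: 1.001
grip_force: 0.0
```

drive_tool(rows=[[0, 0, 0, 0, 0, -0.03, 1], [0, 0, 0, 0, 0, 0, 1], [0, 0, 0, 0, 0, 0, 1]])

```text
time: 11.48
tool_pos: [0.631, -0.221, 0.184]
tcp_rot: [2.562, 1.808, 0.006]
wrist_force: [-0.4, -0.0, 0.4]
width: 1.003
grip_force: 0.0
```

```bash
python3 look.py pan 0.056 w5; python3 - <<'E'
import cv2
a=cv2.imread('pics/w5.png')[100:300,200:440];cv2.imwrite('pics/w5c.png',cv2.resize(a,None,fx=3,fy=3,interpolation=cv2.INTER_CUBIC))
E
```

```text
11.4833 [ 0.6309853  -0.22102837  0.18402101]
pan 0.63 [282.5, 168.9, 348.4, 235.3] [ 0.6289 -0.2218] [-0.4 -0.8  0.4  1. ] delta [-0.0014 -0.0017 -0.    ]
pan 0.6 [0.0, 88.3, 28.4, 150.4] [ 0.4318 -0.0765] [-1.8 -1.2 69.1 12.9] delta [ 0.0694 -0.2361 -0.0016]
```

View pics/w5c.png

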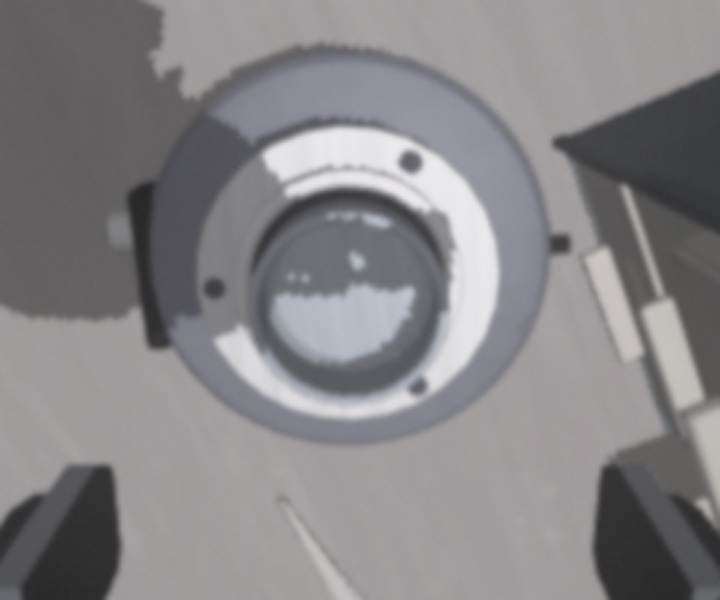

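```bash
python3 - <<'E'
from h import *
s=status.read_state();p=read_camera('wrist')
P=lambda u,v,z:ray(p,(200+u/3,100+v/3),z,s)
print(s['tool_pos'],P(347.5,272,.056),P(349,293,.084),P(349,293,.089))
hsv=p['color'].astype(int);
for (x,y,z,r) in ((.6305,-.218,.056,.052),(.6305,-.218,.061,.033),(.6289,-.2215,.084,.031)):
    a=np.linspace(0,2*np.pi,60);q=np.array([proj(p,[x+r*np.cos(t),y+r*np.sin(t),z],s) for t in a]);print(((q.min(0)-[200,100])*3).round(),((q.max(0)-[200,100])*3).round())
E
```

```text
[ 0.62849066 -0.22005653  0.17972637] [ 0.62856099 -0.21293822  0.056     ] [ 0.62960617 -0.21211211  0.084     ] [ 0.63014915 -0.21070242  0.089     ]
[203. 126.] [513. 425.]
[258. 189.] [458. 381.]
[255. 222.] [459. 414.]
```

The pan is concentric with the plate within about 1 mm, and its rim size matches the seated height, so it is home. Next is the fine sieve.

```bash
python3 -c "
from h import *
print(delta(.592,.035,.12))"
```

```text
[ 0.2281 -0.1191  0.0589]
```

drive_tool(rows=[[0, 0, 0, 0.0285, -0.0149, 0, 1], [0, 0, 0, 0.0285, -0.0149, 0, 1], [0, 0, 0, 0.0285, -0.0149, 0.01, 1], [0, 0, 0, 0.0285, -0.0149, 0.01, 1], [0, 0, 0, 0.0285, -0.0149, 0.01, 1], [0, 0, 0, 0.0285, -0.0149, 0.01, 1], [0, 0, 0, 0.0285, -0.0149, 0.01, 1], [0, 0, 0, 0.0285, -0.0149, 0.009, 1]])

```text
time: 12.3
tool_pos: [0.5907, 0.036, 0.1181]
tcp_rot: [-2.565, -1.81, 0.005]
wrist_force: [0.4, 0.3, -0.2]
width: 1.0
grip_force: 0.0
```

drive_tool(rows=[[0, 0, 0, 0, 0, 0, 1], [0, 0, 0, 0, 0, 0, 1], [0, 0, 0, 0, 0, 0, 1], [0, 0, 0, 0, 0, 0, 1]])

```text
time: 12.63
tool_pos: [0.5931, 0.0336, 0.1206]
tcp_rot: [2.567, 1.81, -0.001]
wrist_force: [0.3, 0.0, 0.2]
width: 0.999
grip_force: 0.0
```

```bash
python3 look.py fine_sieve 0 w6
```

```text
12.6333 [0.59305708 0.03359924 0.12063478]
fine_sieve 0.71 [281.3, 167.8, 347.9, 241.7] [0.5899 0.0339] [-1.3  1.8  1.3 -1.8] delta [-0.0008 -0.0031  0.    ]
```

View pics/w6.png

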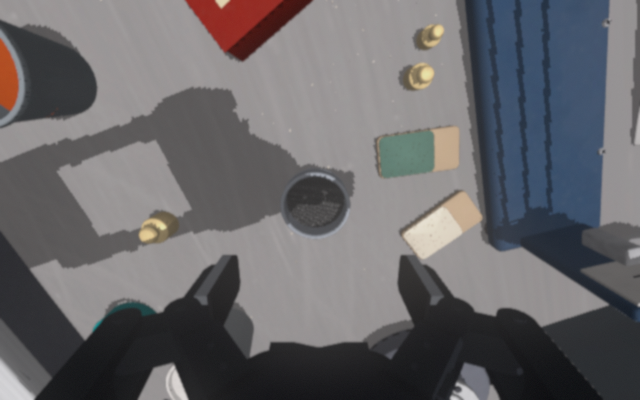

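The fine sieve, with its dense dark cloth, is centred at (315,204). The cards and the blue rack are clear of the fingers. Grasping now.

drive_tool(rows=[[0, 0, 0, -0.0008, -0.003, 0.025, 1], [0, 0, 0, 0, 0, 0.025, 1], [0, 0, 0, 0, 0, 0.025, 1], [0, 0, 0, 0, 0, 0.02, 1], [0, 0, 0, 0, 0, 0.013, 1], [0, 0, 0, 0, 0, 0.006, 1], [0, 0, 0, 0, 0, 0, 1], [0, 0, 0, 0, 0, 0, 1]])

```text
time: 13.4
tool_pos: [0.5906, 0.0344, 0.0075]
tcp_rot: [2.567, 1.81, 0.001]
wrist_force: [0.2, 0.1, 0.6]
width: 1.0
grip_force: 0.0
```

drive_tool(rows=[[0, 0, 0, 0, 0, 0, 0], [0, 0, 0, 0, 0, 0, 0], [0, 0, 0, 0, 0, 0, 0], [0, 0, 0, 0, 0, 0, 0], [0, 0, 0, 0, 0, 0, 0], [0, 0, 0, 0, 0, 0, 0]])

```text
time: 13.9
tool_pos: [0.5914, 0.0349, 0.0089]
tcp_rot: [2.565, 1.811, 0.004]
wrist_force: [-0.6, -0.5, 6.1]
width: 0.719
grip_force: 33.0
```

```bash
python3 look.py fine_sieve 0 w7; python3 -c "
from h import *
s=status.read_state();print(s['wrist_force'],s['grip_force'],s['width'],delta(.6295,-.2203,.15))"
```

```text
13.9 [0.5913824  0.03486212 0.00889135]
fine_sieve 0.91 [261.9, 209.3, 378.4, 328.2] [0.5922 0.0337] [-2.5 -0.6  2.7  1.1] delta [-0.0008  0.0012  0.    ]
[-1.32833347  0.24915778  6.42145413] 33.041001870296896 0.7239162138806811 [-0.2275  0.1218 -0.141 ]
```

drive_tool(rows=[[0, 0, 0, 0, 0, -0.02, 0], [0, 0, 0, 0, 0, -0.04, 0], [0, 0, 0, 0, 0, -0.04, 0], [0, 0, 0, -0.0281, 0.0152, -0.03, 0], [0, 0, 0, -0.0281, 0.0152, -0.011, 0], [0, 0, 0, -0.0281, 0.0152, 0, 0], [0, 0, 0, -0.0281, 0.0152, 0, 0], [0, 0, 0, -0.0281, 0.0152, 0, 0]])

```text
time: 14.67
tool_pos: [0.6145, -0.1227, 0.1476]
tcp_rot: [2.565, 1.811, 0.002]
wrist_force: [1.5, -0.6, -1.2]
width: 0.715
grip_force: 33.5
```

drive_tool(rows=[[0, 0, 0, -0.0281, 0.0152, 0, 0], [0, 0, 0, -0.0281, 0.0152, 0, 0], [0, 0, 0, -0.0281, 0.0152, 0, 0], [0, 0, 0, 0, 0, 0, 0], [0, 0, 0, 0, 0, 0, 0], [0, 0, 0, 0, 0, 0, 0], [0, 0, 0, 0, 0, 0, 0]])

```text
time: 15.25
tool_pos: [0.6285, -0.215, 0.1463]
tcp_rot: [-2.565, -1.812, 0.0]
wrist_force: [0.7, 0.5, -1.4]
width: 0.713
grip_force: 33.5
```

```bash
cat > held.py <<'E'
from h import *
import sys
n,off=sys.argv[1],float(sys.argv[2])
P=[];X=[]
for i in range(4):
    s=status.read_state();p=read_camera('wrist');P.append(s['tool_pos']);M=R.from_rotvec(s['tcp_rot']).as_matrix()
    for m in masks_of(p,n)[:1]:
        x,f=fit(p,n,np.array(m['bbox']),s,s['tool_pos'][2]-off);X.append(M.T[:2,:2]@(x-s['tool_pos'][:2]))
print(s['time'],np.round(P,4).tolist(),np.mean(P,0),'obj in tool',np.round(X,4).tolist(),'tilt',M[:,2].round(4),s['grip_force'])
E
python3 held.py fine_sieve .0089; python3 -c "
from h import *
print(delta(.6303,-.218,.0849))"
```

```text
15.55 [[0.6285, -0.215, 0.1463], [0.6287, -0.2147, 0.1464], [0.6289, -0.215, 0.1465], [0.6289, -0.2153, 0.1465]] [ 0.62876496 -0.21500696  0.14640209] obj in tool [[-0.0002, 0.001], [-0.0008, 0.0014], [-0.0006, 0.0013], [0.0009, 0.0009]] tilt [ 0. -0. -1.] 33.53124462068081
[-0.0017  0.002   0.0616]
```

drive_tool(rows=[[0, 0, 0, -0.0024, 0.002, 0.02, 0], [0, 0, 0, 0, 0, 0.018, 0], [0, 0, 0, 0, 0, 0.01, 0], [0, 0, 0, 0, 0, 0.004, 0], [0, 0, 0, 0, 0, 0.003, 0], [0, 0, 0, 0, 0, 0, 0], [0, 0, 0, 0, 0, 0, 0]])

```text
time: 16.23
tool_pos: [0.6306, -0.2193, 0.0922]
tcp_rot: [2.566, 1.811, 0.001]
wrist_force: [-0.7, 0.6, -0.8]
width: 0.719
grip_force: 33.5
```

drive_tool(rows=[[0, 0, 0, 0, 0, 0.002, 0], [0, 0, 0, 0, 0, 0.002, 0], [0, 0, 0, 0, 0, 0, 0], [0, 0, 0, 0, 0, 0, 0]])

```text
time: 16.57
tool_pos: [0.63, -0.2191, 0.0876]
tcp_rot: [2.566, 1.811, 0.0]
wrist_force: [0.5, -0.2, -1.0]
width: 0.718
grip_force: 33.5
```

```bash
python3 -c "
from h import *
s=status.read_state();print(s['time'],s['tool_pos'],s['wrist_force'],s['torque'],s['width'])
save(read_camera('wrist'),'w8')"
```

```text
16.5667 [ 0.62999085 -0.21911509  0.08760713] [ 0.52481093 -0.1832215  -0.97454291] [ 0.02989072  0.07175573 -0.01378502] 0.718176105254573
```

View pics/w8.png

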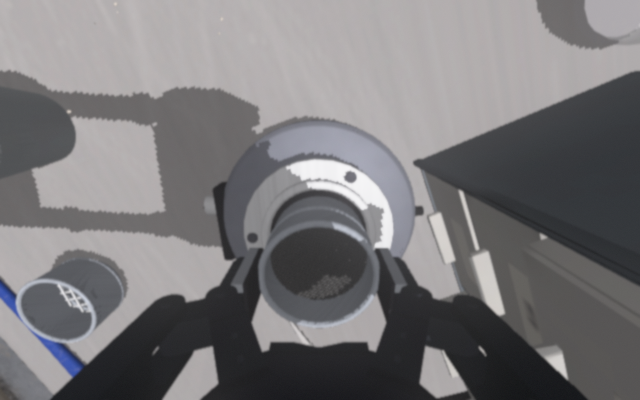

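The fine sieve at (320,270) has its skirt inside the pan rim, free of contact and about 2–3 mm above home. Lowering to contact.

drive_tool(rows=[[0, 0, 0, 0, 0, 0.0015, 0], [0, 0, 0, 0, 0, 0, 0], [0, 0, 0, 0, 0, 0, 0]])

```text
time: 16.87
tool_pos: [0.63, -0.2192, 0.0859]
tcp_rot: [2.567, 1.811, 0.0]
wrist_force: [-0.5, -0.6, -1.2]
width: 0.711
grip_force: 33.6
```

drive_tool(rows=[[0, 0, 0, 0, 0, 0.0015, 0], [0, 0, 0, 0, 0, 0, 0], [0, 0, 0, 0, 0, 0, 0]])

```text
time: 17.12
tool_pos: [0.6302, -0.2192, 0.0853]
tcp_rot: [2.566, 1.811, 0.0]
wrist_force: [-2.0, 0.6, 4.7]
width: 0.718
grip_force: 34.0
```

drive_tool(rows=[[0, 0, 0, 0, 0, 0.0012, 0], [0, 0, 0, 0, 0, 0, 0], [0, 0, 0, 0, 0, 0, 0]])

```text
time: 17.37
tool_pos: [0.6302, -0.2193, 0.0852]
tcp_rot: [2.566, 1.811, 0.0]
wrist_force: [-4.8, 1.9, 9.3]
width: 0.717
grip_force: 34.5
```

drive_tool(rows=[[0, 0, 0, 0, 0, 0, 0.9], [0, 0, 0, 0, 0, 0, 0.9], [0, 0, 0, 0, 0, 0, 0.9], [0, 0, 0, 0, 0, 0, 0.9], [0, 0, 0, 0, 0, -0.01, 0.9], [0, 0, 0, 0, 0, -0.02, 1], [0, 0, 0, 0, 0, -0.03, 1], [0, 0, 0, 0, 0, -0.03, 1]])

```text
time: 18.03
tool_pos: [0.629, -0.2188, 0.1732]
tcp_rot: [-2.565, -1.81, 0.002]
wrist_force: [1.5, -0.1, 0.8]
width: 0.998
grip_force: 0.0
```

drive_tool(rows=[[0, 0, 0, 0, 0, -0.03, 1], [0, 0, 0, 0, 0, 0, 1], [0, 0, 0, 0, 0, 0, 1], [0, 0, 0, 0, 0, 0, 1], [0, 0, 0, 0, 0, 0, 1]])

```text
time: 18.45
tool_pos: [0.629, -0.2187, 0.2017]
tcp_rot: [-2.565, -1.81, 0.002]
wrist_force: [-0.1, 0.1, -0.5]
width: 0.996
grip_force: 0.0
```

```bash
python3 look.py fine_sieve .076 w9;python3 -c "
from h import *
print(delta(.401,-.22,.12))"
```

```text
18.45 [ 0.62897974 -0.21871324  0.20172295]
fine_sieve 0.61 [289.1, 168.0, 352.5, 240.8] [ 0.6304 -0.2214] [-2.2  2.   2.2 -1.9] delta [-0.0021  0.0023 -0.    ]
[-0.0776 -0.2139  0.0819]
```

drive_tool(rows=[[0, 0, 0, -0.0097, -0.0267, 0, 1], [0, 0, 0, -0.0097, -0.0267, 0.0117, 1], [0, 0, 0, -0.0097, -0.0267, 0.0117, 1], [0, 0, 0, -0.0097, -0.0267, 0.0117, 1], [0, 0, 0, -0.0097, -0.0267, 0.0117, 1], [0, 0, 0, -0.0097, -0.0267, 0.0117, 1], [0, 0, 0, -0.0097, -0.0267, 0.0117, 1], [0, 0, 0, -0.0097, -0.0267, 0.0117, 1]])

```text
time: 19.22
tool_pos: [0.4005, -0.22, 0.1196]
tcp_rot: [-2.565, -1.811, 0.001]
wrist_force: [0.1, -0.1, 0.6]
width: 1.001
grip_force: 0.0
```

drive_tool(rows=[[0, 0, 0, 0, 0, 0, 1], [0, 0, 0, 0, 0, 0, 1], [0, 0, 0, 0, 0, 0, 1], [0, 0, 0, 0, 0, 0, 1]])

```text
time: 19.55
tool_pos: [0.4043, -0.2212, 0.1221]
tcp_rot: [2.565, 1.811, 0.001]
wrist_force: [0.0, -0.3, 0.2]
width: 0.999
grip_force: 0.0
```

```bash
python3 look.py coarse_sieve 0 w10
```

```text
19.55 [ 0.40425192 -0.22123861  0.12208332]
coarse_sieve 0.57 [276.9, 163.2, 349.8, 242.0] [ 0.4021 -0.216 ] [-0.2  0.9  0.2 -0.9] delta [ 0.0042 -0.0038 -0.    ]
```

View pics/w10.png

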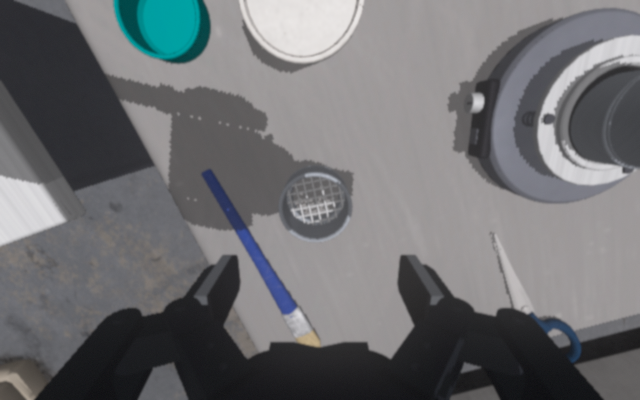

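The coarse sieve, with its open see-through grid, is centred at (316,204). The brush lies left at about (235,215), outside the finger path, and the turquoise cup and lidded cup are well clear at the top. Grasping now.

drive_tool(rows=[[0, 0, 0, 0.004, -0.0036, 0.025, 1], [0, 0, 0, 0, 0, 0.025, 1], [0, 0, 0, 0, 0, 0.025, 1], [0, 0, 0, 0, 0, 0.018, 1], [0, 0, 0, 0, 0, 0.008, 1], [0, 0, 0, 0, 0, 0.003, 1], [0, 0, 0, 0, 0, 0, 1], [0, 0, 0, 0, 0, 0, 1]])

```text
time: 20.32
tool_pos: [0.4018, -0.2163, 0.0183]
tcp_rot: [2.565, 1.811, 0.001]
wrist_force: [0.1, 0.4, 0.2]
width: 0.999
grip_force: 0.0
```

drive_tool(rows=[[0, 0, 0, 0, 0, 0, 0], [0, 0, 0, 0, 0, 0, 0], [0, 0, 0, 0, 0, 0, 0], [0, 0, 0, 0, 0, 0, 0], [0, 0, 0, 0, 0, 0, 0], [0, 0, 0, 0, 0, 0, 0], [0, 0, 0, 0, 0, 0, 0]])

```text
time: 20.9
tool_pos: [0.4019, -0.2164, 0.0191]
tcp_rot: [2.565, 1.81, 0.002]
wrist_force: [-1.3, 1.1, 6.0]
width: 0.722
grip_force: 32.1
```

```bash
python3 look.py coarse_sieve 0 w11; python3 -c "
from h import *
s=status.read_state();print(s['tool_pos'],s['wrist_force'],s['grip_force'],s['width'],delta(.6302,-.2192,.16))"
```

```text
20.9 [ 0.40192593 -0.2164327   0.0190705 ]
coarse_sieve 0.83 [253.9, 201.2, 378.1, 334.5] [ 0.401  -0.2163] [-0.5  0.8  0.5 -0.8] delta [-0.0002 -0.0009 -0.    ]
[ 0.40193705 -0.21643378  0.0190643 ] [-1.08291974  1.08234033  5.2933426 ] 32.09869310259819 0.7250624796276449 [ 0.0738  0.2164 -0.1403]
```

drive_tool(rows=[[0, 0, 0, 0, 0, -0.02, 0], [0, 0, 0, 0, 0, -0.04, 0], [0, 0, 0, 0, 0, -0.04, 0], [0, 0, 0, 0, 0, -0.035, 0], [0, 0, 0, 0.0092, 0.027, -0.015, 0], [0, 0, 0, 0.0092, 0.027, 0, 0], [0, 0, 0, 0.0092, 0.027, 0, 0], [0, 0, 0, 0.0092, 0.027, 0, 0]])

```text
time: 21.67
tool_pos: [0.5163, -0.2174, 0.169]
tcp_rot: [2.565, 1.81, 0.002]
wrist_force: [0.4, -0.8, -1.4]
width: 0.722
grip_force: 34.1
```

drive_tool(rows=[[0, 0, 0, 0.0092, 0.027, 0, 0], [0, 0, 0, 0.0092, 0.027, 0, 0], [0, 0, 0, 0.0092, 0.027, 0, 0], [0, 0, 0, 0.0092, 0.027, 0, 0], [0, 0, 0, 0, 0, 0, 0], [0, 0, 0, 0, 0, 0, 0], [0, 0, 0, 0, 0, 0, 0], [0, 0, 0, 0, 0, 0, 0]])

```text
time: 22.33
tool_pos: [0.6275, -0.2187, 0.1672]
tcp_rot: [-2.566, -1.811, 0.001]
wrist_force: [-0.1, -0.2, -1.4]
width: 0.724
grip_force: 34.1
```

```bash
python3 held.py coarse_sieve .0191; python3 -c "
from h import *
print(delta(.6302,-.2192,.1171))"
```

```text
22.6333 [[0.6275, -0.2187, 0.1672], [0.6277, -0.2188, 0.1675], [0.628, -0.2188, 0.1676], [0.6283, -0.2188, 0.1676]] [ 0.62790375 -0.21876757  0.16749244] obj in tool [[0.0002, 0.0004], [-0.0007, -0.0], [-0.0007, 0.0006], [0.0, 0.0001]] tilt [ 2.e-04 -1.e-04 -1.e+00] 34.10341400653124
[0.0002 0.0017 0.0504]
```

drive_tool(rows=[[0, 0, 0, 0, 0.0013, 0.015, 0], [0, 0, 0, 0, 0, 0.014, 0], [0, 0, 0, 0, 0, 0.008, 0], [0, 0, 0, 0, 0, 0.004, 0], [0, 0, 0, 0, 0, 0, 0], [0, 0, 0, 0, 0, 0, 0], [0, 0, 0, 0, 0, 0, 0]])

```text
time: 23.32
tool_pos: [0.6304, -0.2192, 0.1266]
tcp_rot: [2.566, 1.811, 0.0]
wrist_force: [0.0, 0.3, -1.6]
width: 0.723
grip_force: 34.1
```

drive_tool(rows=[[0, 0, 0, 0, 0, 0.003, 0], [0, 0, 0, 0, 0, 0.003, 0], [0, 0, 0, 0, 0, 0, 0], [0, 0, 0, 0, 0, 0, 0]])

```text
time: 23.65
tool_pos: [0.6299, -0.2191, 0.1202]
tcp_rot: [-2.567, -1.811, 0.0]
wrist_force: [-0.8, -0.2, -2.4]
width: 0.72
grip_force: 34.1
```

```bash
python3 -c "
from h import *
s=status.read_state();print(s['time'],s['tool_pos'],s['wrist_force'],s['torque'],s['width'],delta(.6302,-.2192,.1171))"
```

```text
23.65 [ 0.62990166 -0.2190768   0.12020209] [-0.81855644 -0.24503675 -2.42226174] [-0.02808289 -0.03103301  0.03275965] 0.7202379460275866 [-0.      0.0003  0.0031]
```

drive_tool(rows=[[0, 0, 0, 0, 0, 0.002, 0], [0, 0, 0, 0, 0, 0, 0], [0, 0, 0, 0, 0, 0, 0]])

```text
time: 23.9
tool_pos: [0.63, -0.2191, 0.1182]
tcp_rot: [-2.567, -1.811, 0.0]
wrist_force: [0.7, -0.3, -1.7]
width: 0.723
grip_force: 34.1
```

drive_tool(rows=[[0, 0, 0, 0, 0, 0.0015, 0], [0, 0, 0, 0, 0, 0, 0], [0, 0, 0, 0, 0, 0, 0]])

```text
time: 24.15
tool_pos: [0.6304, -0.2192, 0.1175]
tcp_rot: [2.566, 1.811, 0.001]
wrist_force: [-1.3, 1.2, 2.5]
width: 0.723
grip_force: 34.4
```

drive_tool(rows=[[0, 0, 0, 0, 0, 0.0012, 0], [0, 0, 0, 0, 0, 0, 0], [0, 0, 0, 0, 0, 0, 0]])

```text
time: 24.4
tool_pos: [0.6304, -0.2193, 0.1174]
tcp_rot: [2.566, 1.811, 0.001]
wrist_force: [-2.5, 1.2, 7.3]
width: 0.721
grip_force: 34.8
```

drive_tool(rows=[[0, 0, 0, 0, 0, 0, 0.9], [0, 0, 0, 0, 0, 0, 0.9], [0, 0, 0, 0, 0, 0, 0.9], [0, 0, 0, 0, 0, 0, 0.9], [0, 0, 0, 0, 0, -0.01, 0.9], [0, 0, 0, 0, 0, -0.02, 1], [0, 0, 0, 0, 0, -0.03, 1], [0, 0, 0, 0, 0, -0.04, 1]])

```text
time: 25.07
tool_pos: [0.6278, -0.2183, 0.2133]
tcp_rot: [-2.562, -1.808, 0.006]
wrist_force: [-0.1, -0.1, -0.8]
width: 1.001
grip_force: 0.0
```

drive_tool(rows=[[0, 0, 0, 0, 0, -0.02, 1], [0, 0, 0, 0, 0, 0, 1], [0, 0, 0, 0, 0, 0, 1], [0, 0, 0, 0, 0, 0, 1]])

```text
time: 25.4
tool_pos: [0.6296, -0.219, 0.2353]
tcp_rot: [-2.566, -1.811, 0.001]
wrist_force: [-0.2, 0.2, -0.7]
width: 0.998
grip_force: 0.0
```

```bash
python3 look.py coarse_sieve .098 w12;python3 - <<'E'
from h import *
print(delta(.421,.340,.14))
t=read_camera('top')
for m in masks_of(t,'lid')[:2]: print(m['bbox'],fit(t,'lid',np.array(m['bbox'])))
E
```

```text
25.4 [ 0.62961429 -0.21897563  0.23525931]
coarse_sieve 0.71 [285.9, 165.1, 354.4, 238.8] [ 0.6313 -0.2197] [-0.   0.7  0.  -0.7] delta [-0.0001  0.0018 -0.    ]
[ 0.4567 -0.3827  0.0949]
[176.3, 206.0, 202.6, 227.9] (array([0.42729411, 0.34036512]), array([ 0.74858507, -1.30346556, -0.75221346,  1.29365916]))
```

drive_tool(rows=[[0, 0, 0, 0.0284, -0.0242, 0, 1], [0, 0, 0, 0.0284, -0.0242, 0, 1], [0, 0, 0, 0.0284, -0.0242, 0, 1], [0, 0, 0, 0.0284, -0.0242, 0, 1], [0, 0, 0, 0.0284, -0.0242, 0, 1], [0, 0, 0, 0.0284, -0.0242, 0, 1], [0, 0, 0, 0.0284, -0.0242, 0, 1], [0, 0, 0, 0.0284, -0.0242, 0, 1]])

```text
time: 26.27
tool_pos: [0.5222, 0.0612, 0.2345]
tcp_rot: [-2.566, -1.811, 0.002]
wrist_force: [0.0, 0.3, -0.5]
width: 1.003
grip_force: 0.0
```

drive_tool(rows=[[0, 0, 0, 0.0284, -0.0242, 0, 1], [0, 0, 0, 0.0284, -0.0242, 0, 1], [0, 0, 0, 0.0284, -0.0242, 0, 1], [0, 0, 0, 0.0284, -0.0242, 0, 0.6], [0, 0, 0, 0.0284, -0.0242, 0, 0.6], [0, 0, 0, 0.0284, -0.0242, 0, 0.6], [0, 0, 0, 0.0284, -0.0242, 0.01, 0.6], [0, 0, 0, 0.0284, -0.0242, 0.02, 0.6]])

```text
time: 26.93
tool_pos: [0.418, 0.3408, 0.2077]
tcp_rot: [-2.566, -1.812, -0.007]
wrist_force: [0.1, -0.3, -0.3]
width: 0.599
grip_force: 0.0
```

drive_tool(rows=[[0, 0, 0, 0, 0, 0.035, 0.6], [0, 0, 0, 0, 0, 0.03, 0.6], [0, 0, 0, 0, 0, 0, 0.6], [0, 0, 0, 0, 0, 0, 0.6], [0, 0, 0, 0, 0, 0, 0.6], [0, 0, 0, 0, 0, 0, 0.6]])

```text
time: 27.43
tool_pos: [0.4193, 0.3388, 0.1433]
tcp_rot: [-2.568, -1.81, -0.006]
wrist_force: [-0.5, 0.4, 0.2]
width: 0.599
grip_force: 0.0
```

```bash
python3 look.py lid 0 w13
```

```text
27.4333 [0.41932466 0.33876426 0.1432615 ]
lid 0.76 [296.0, 164.7, 358.1, 222.3] [0.4285 0.3362] [ 1.1 -0.3 -1.1  0.3] delta [0.0007 0.0095 0.    ]
```

View pics/w13.png

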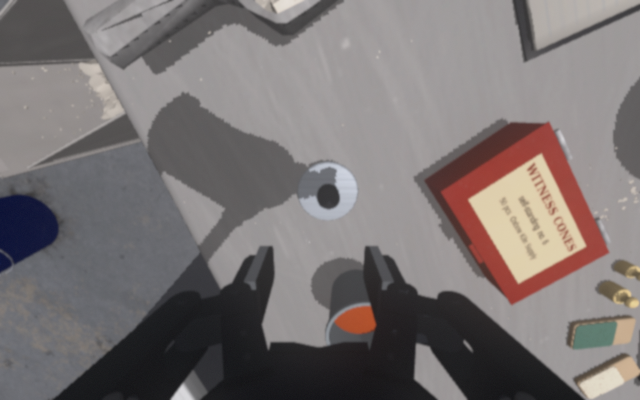

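The lid disc is centred at (328,190), with its black knob at (328,196). The grey cup at (350,320) is about 12 cm away along -x tool and the red tin is well to the right. Grasping the knob.

drive_tool(rows=[[0, 0, 0, 0.0007, 0.0095, 0.028, 0.6], [0, 0, 0, 0, 0, 0.03, 0.6], [0, 0, 0, 0, 0, 0.028, 0.6], [0, 0, 0, 0, 0, 0.022, 0.6], [0, 0, 0, 0, 0, 0.012, 0.6], [0, 0, 0, 0, 0, 0.0055, 0.6], [0, 0, 0, 0, 0, 0, 0.6], [0, 0, 0, 0, 0, 0, 0.6]])

```text
time: 28.2
tool_pos: [0.428, 0.3363, 0.0168]
tcp_rot: [-2.567, -1.811, -0.003]
wrist_force: [0.2, 1.4, 0.2]
width: 0.6
grip_force: 0.0
```

drive_tool(rows=[[0, 0, 0, 0, 0, 0, 0], [0, 0, 0, 0, 0, 0, 0], [0, 0, 0, 0, 0, 0, 0], [0, 0, 0, 0, 0, 0, 0], [0, 0, 0, 0, 0, 0, 0], [0, 0, 0, 0, 0, 0, 0], [0, 0, 0, 0, 0, 0, 0]])

```text
time: 28.78
tool_pos: [0.4281, 0.3365, 0.0172]
tcp_rot: [2.567, 1.812, 0.005]
wrist_force: [-0.9, -1.6, 7.0]
width: 0.245
grip_force: 29.3
```

```bash
python3 look.py lid 0 w14; python3 -c "
from h import *
s=status.read_state();print(s['tool_pos'],s['wrist_force'],s['grip_force'],s['width'],delta(.6302,-.2192,.2))"
```

```text
28.7833 [0.42806079 0.33654351 0.01718481]
lid 0.61 [264.6, 199.2, 372.3, 295.8] [0.429  0.3382] [ 1.9  0.4 -2.  -0.7] delta [0.0019 0.0003 0.    ]
[0.42803113 0.33652752 0.01715228] [-1.16523161e+00 -3.90792685e-03  5.89713738e+00] 29.293171763420105 0.23838169923761512 [-0.4555  0.3769 -0.1833]
```

View pics/w14.png

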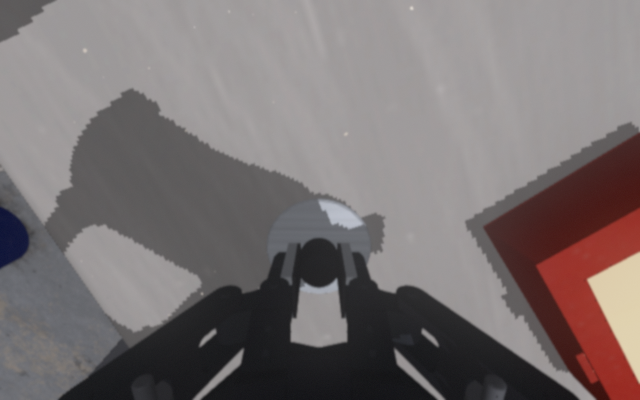

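The knob is gripped at (320,262) and the lid is level. Lifting and carrying it to the stack.

drive_tool(rows=[[0, 0, 0, 0, 0, -0.02, 0], [0, 0, 0, 0, 0, -0.04, 0], [0, 0, 0, 0, 0, -0.04, 0], [0, 0, 0, 0, 0, -0.04, 0], [0, 0, 0, 0, 0, -0.04, 0], [0, 0, 0, -0.0286, 0.0235, -0.024, 0], [0, 0, 0, -0.0286, 0.0235, 0, 0], [0, 0, 0, -0.0286, 0.0235, 0, 0]])

```text
time: 29.55
tool_pos: [0.4654, 0.2333, 0.2215]
tcp_rot: [2.563, 1.814, 0.01]
wrist_force: [-0.1, 0.2, -1.4]
width: 0.241
grip_force: 29.8
```

drive_tool(rows=[[0, 0, 0, -0.0286, 0.0235, 0, 0], [0, 0, 0, -0.0286, 0.0235, 0, 0], [0, 0, 0, -0.0286, 0.0235, 0, 0], [0, 0, 0, -0.0286, 0.0235, 0, 0], [0, 0, 0, -0.0286, 0.0235, 0, 0], [0, 0, 0, -0.0286, 0.0235, 0, 0], [0, 0, 0, -0.0286, 0.0235, 0, 0], [0, 0, 0, -0.0286, 0.0235, 0, 0]])

```text
time: 30.22
tool_pos: [0.5642, -0.0472, 0.218]
tcp_rot: [-2.567, -1.811, -0.0]
wrist_force: [0.4, 0.7, -1.3]
width: 0.243
grip_force: 29.8
```

drive_tool(rows=[[0, 0, 0, -0.0286, 0.0235, 0, 0], [0, 0, 0, -0.0286, 0.0235, 0, 0], [0, 0, 0, -0.0286, 0.0235, 0, 0], [0, 0, 0, -0.0286, 0.0235, 0, 0], [0, 0, 0, -0.0286, 0.0235, 0, 0], [0, 0, 0, 0, 0, 0, 0], [0, 0, 0, 0, 0, 0, 0], [0, 0, 0, 0, 0, 0, 0]])

```text
time: 30.88
tool_pos: [0.6265, -0.2193, 0.2174]
tcp_rot: [-2.566, -1.81, 0.001]
wrist_force: [0.3, 1.0, -0.3]
width: 0.244
grip_force: 29.9
```

```bash
python3 held.py lid .0172; python3 -c "
from h import *
print(delta(.6295,-.2211,.1514))"
```

```text
31.1833 [[0.6265, -0.2193, 0.2174], [0.6266, -0.2183, 0.2179], [0.6268, -0.2182, 0.2182], [0.627, -0.2184, 0.2184]] [ 0.62675255 -0.21852894  0.2179695 ] obj in tool [[0.0022, -0.0004], [0.0009, -0.0005], [0.0019, 0.0], [0.0015, -0.0]] tilt [ 3.e-04 -0.e+00 -1.e+00] 29.859290421009064
[-0.0014  0.003   0.067 ]
```

drive_tool(rows=[[0, 0, 0, -0.0013, 0.0024, 0.02, 0], [0, 0, 0, 0, 0, 0.02, 0], [0, 0, 0, 0, 0, 0.008, 0], [0, 0, 0, 0, 0, 0.004, 0], [0, 0, 0, 0, 0, 0, 0], [0, 0, 0, 0, 0, 0, 0], [0, 0, 0, 0, 0, 0, 0], [0, 0, 0, 0, 0, 0, 0]])

```text
time: 31.95
tool_pos: [0.6298, -0.2219, 0.1676]
tcp_rot: [2.565, 1.81, 0.002]
wrist_force: [0.3, 0.9, -1.1]
width: 0.25
grip_force: 29.9
```

```bash
python3 -c "
from h import *
s=status.read_state();print(s['tool_pos'],s['wrist_force'],delta(.6296,-.2208,.1514))"
```

```text
[ 0.62980648 -0.22189397  0.16764346] [ 0.34858     0.91135249 -1.07123233] [ 0.001  -0.0006  0.0162]
```

drive_tool(rows=[[0, 0, 0, 0.0005, -0.0003, 0.006, 0], [0, 0, 0, 0, 0, 0.004, 0], [0, 0, 0, 0, 0, 0.003, 0], [0, 0, 0, 0, 0, 0, 0], [0, 0, 0, 0, 0, 0, 0]])

```text
time: 32.37
tool_pos: [0.6285, -0.2209, 0.1526]
tcp_rot: [-2.566, -1.811, 0.001]
wrist_force: [-0.2, -0.1, -1.5]
width: 0.24
grip_force: 29.9
```

drive_tool(rows=[[0, 0, 0, 0, 0, 0.0015, 0], [0, 0, 0, 0, 0, 0, 0], [0, 0, 0, 0, 0, 0, 0]])

```text
time: 32.62
tool_pos: [0.629, -0.2211, 0.1519]
tcp_rot: [2.566, 1.811, 0.0]
wrist_force: [-0.1, -0.8, 0.1]
width: 0.244
grip_force: 29.9
```

drive_tool(rows=[[0, 0, 0, 0, 0, 0.0015, 0], [0, 0, 0, 0, 0, 0, 0], [0, 0, 0, 0, 0, 0, 0]])

```text
time: 32.87
tool_pos: [0.6294, -0.2213, 0.1515]
tcp_rot: [2.565, 1.811, 0.001]
wrist_force: [-1.5, -0.0, 5.4]
width: 0.241
grip_force: 30.4
```

Contact came at z = 0.1515 against the expected 0.1514, so the lid is home. Releasing.

drive_tool(rows=[[0, 0, 0, 0, 0, 0, 0.6], [0, 0, 0, 0, 0, 0, 0.6], [0, 0, 0, 0, 0, 0, 0.6], [0, 0, 0, 0, 0, 0, 0.6], [0, 0, 0, 0, 0, -0.01, 0.6], [0, 0, 0, 0, 0, -0.02, 0.6], [0, 0, 0, 0, 0, -0.03, 0.6], [0, 0, 0, 0, 0, -0.04, 0.6]])

```text
time: 33.53
tool_pos: [0.6267, -0.2201, 0.2477]
tcp_rot: [-2.562, -1.808, 0.006]
wrist_force: [1.4, 0.1, -0.1]
width: 0.602
grip_force: 0.0
```

drive_tool(rows=[[0, 0, 0, 0.03, -0.01, -0.02, 0.6], [0, 0, 0, 0.04, -0.01, 0, 0.6], [0, 0, 0, 0.04, -0.01, 0, 0.6], [0, 0, 0, 0.04, -0.01, 0, 0.6], [0, 0, 0, 0, 0, 0, 0.6], [0, 0, 0, 0, 0, 0, 0.6], [0, 0, 0, 0, 0, 0, 0.6]])

```text
time: 34.12
tool_pos: [0.6414, -0.0662, 0.2706]
tcp_rot: [2.565, 1.813, -0.0]
wrist_force: [-0.9, 0.3, -0.1]
width: 0.601
grip_force: 0.0
```

```bash
python3 - <<'E'
from h import *
p=read_camera('side');print(status.read_state()['time'])
a=p['color'][150:270,320:480,::-1];cv2.imwrite('pics/s2.png',cv2.resize(a,None,fx=4.5,fy=4.5,interpolation=cv2.INTER_CUBIC))
for n,z in(('pan',.056),('fine_sieve',.076),('coarse_sieve',.098),('lid',.134)):
    print(n,bbmodel(p,n,.630,-.219,z).round(1),[(round(m['score'],2),m['bbox']) for m in masks_of(p,n)[:2]])
E
```

```text
34.1667
pan [373.3 208.6 396.7 228. ] [(0.74, [261.5, 212.2, 283.4, 229.2]), (0.72, [374.1, 217.7, 400.4, 232.7])]
fine_sieve [373.7 201.6 397.3 220.7] [(0.73, [376.2, 207.0, 397.9, 217.7])]
coarse_sieve [374.1 189.9 398.3 213.5] [(0.7, [376.9, 194.6, 399.8, 213.5])]
lid [374.7 183.4 398.5 201.4] [(0.64, [377.7, 182.6, 399.2, 200.0])]
```

View pics/s2.png

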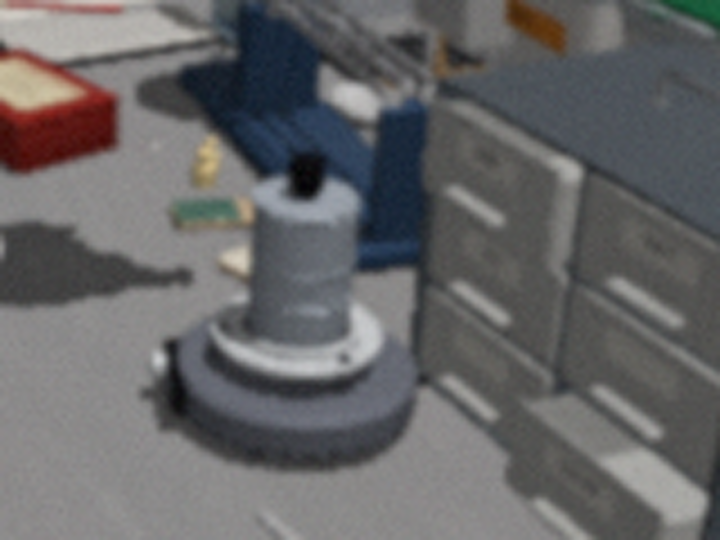

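The side view shows the full stack upright and closed on the shaker, from the ring at (382,227) up to the lid knob at (388,188). There are no gaps, and the mask heights match the home model to within a pixel or two.

```bash
python3 -c "
from h import *
print(workorder.finish_job())"
```

```text
the job is handed in; nothing more can be done
None
```

The sieve stack is built on the shaker (pan, fine sieve, coarse sieve, lid), each piece felt to seat within about 1 mm of its home height, and the job is handed in at about 34 s; no verdict was returned.

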